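# Stamp the form on the sloping stand and put the stamp away

### The arm

A 6-joint arm with a two-finger parallel gripper is mounted at the origin on the work surface. World frame = base frame: x ahead of the robot, y to its left, z up, the work surface at z = 0. Lengths are in mm, angles in rad, forces in N, time in s.
With the tool pointing down it reaches from about 350 to 875 mm from the base axis. Payload 4.2 kg.
Tool frame: the origin (TCP) lies at the very end of the fingers, on their centre line; the grasp point (between the pads) lies 19 mm behind it; z points along the fingers, y is the line along which they close (so a half turn about z gives the same grasp; the last joint's range is limited). The gripper opens to 85 mm and grips with 20 to 120 N. Pads are 22 mm wide; open, the fingers measure 114 mm over their backs; the gripper's body (76 mm by 85 mm) begins 54 mm behind the grasp point. The pads swing forward as they close: fully open they stand 13 mm farther back than shut.
Start: joints at [-0.958, 0.385, 0.008, 0, -1.194, -0.259], TCP at [216.555, -586.262, 231.312] pointing down, gripper open.
Joint ranges: [-3.14, 3.14], [-1.21, 2.06], [-1.07, 1.41], [-3.16, 2.05], [-2.99, -0.16], [-3.1, 3.1]. Speed limits (rad/s): [2.79, 2.79, 3.14, 3.14, 3.14, 3.14].

### API

Orientations are given as a unit quaternion [x, y, z, w].
In Python, from bench import read_state, get_image, camera_model, job_done gives the robot as it stands.
- The arm moves only by the shell command python3 -m handwheel 'ROWS'. ROWS is JSON, a list of rows, each a list of 7 numbers: the shift along the tool's x, y, z in m, then the turn, a rotation vector about the tool's x, y, z in rad, then the gripper's target within -1 to 1 (fully open at 1, half-way at 0, shut at -1). In form: [[dx, dy, dz, wx, wy, wz, jaw], ...]. A call has 1 to 10 rows; each row is the pose to reach, as a shift and turn from the pose commanded when the call began, along the tool's axes at that moment; what a row does not reach only later rows make up. A row lasts 1/8 s, in which the tool goes at most 62.5 mm and 10.7 degrees, less where a joint would pass 70% of its speed; a pose out of reach is approached as far as the arm can. A call with a gripper value outside its range is refused whole. The fingers move at their own pace and stop on an object; the grip force is fixed at half the most. Time passes only in rows, so rows that repeat a pose let the fingers close. It gives the time, the measured TCP pose, the force, the opening and the grip force at its end, in the units of the state.
- read_state(): the state, without advancing time (a new reading comes with each control period).
- get_image(name): name is "scene" or "top" or "wrist"; returns (picture, depth): 400x640x3 uint8, blue, green, red; 400x640 float32, mm along the optical axis (not along the pixel's ray), 0 where there is no reading.
- camera_model(name): a dict with "K" (3x3 intrinsics, pixels), "rvec" (rotation vector, rad) and "tvec" (3), from world to camera coordinates, as OpenCV has them; the wrist camera has in their place "hand_eye" (4x4, takes a point from camera to tool coordinates, whose origin is the TCP and whose axes are the flange's). Camera axes: x right, y down, z forward; pixel columns grow to the right and rows downward; lengths in mm; the calibration is good to about 2 mm. A picture is of the moment at which its call begins: read the wrist's pose just before it. camera_model takes no time and is no camera call.
- job_done(): hands the job in; it is judged then, once.
The state is a dict: "clock": time; "joints": joint angles; "joint_vel": joint speeds; "joint_efforts": joint torques, N m; "position": TCP position; "ee_rot": TCP orientation; "contact_force": force on the tool from outside, world axes, zero at the start; "wrist_torque": the same for the moment, N m; "gripper_width": finger opening in mm; "grasp_force": force on a finger pad.
Only numpy, scipy, OpenCV 4.12 (cv2) and the standard library are available. Lean on these libraries where they do the work, as an engineer would, in place of code of your own. Each camera call takes 0.05 s, during which the arm holds its last target. There are 200 camera calls.

### The job

Stamp the top form on the sloping stand with the rectangular self-inking stamp: set it squarely in the ruled box, flat to the paper, and press it fully home against its stop for a moment, firmly but without forcing it. Then slide back the cover of the wooden stamp case, set the stamp down gently, upright, in the open front compartment, and slide the cover fully shut, leaving the other things on the desk where they are (the cover may also be opened first).

Things in the scene. Friction and masses are not known exactly. Their poses are not given: they have to be found in the camera images.
- stamp_mid (a point): The rectangular self-inking stamp, loose, upright on the desk: point on its axis half-way up, 45 mm above its foot (90 mm tall unpressed). z up its axis, x along its long side, y along its short side. Hold it by the black sleeve across y, fingertips about 50 mm above the foot. Mass about 230 g
- stamp_foot (a point): Middle of the underside of the stamp's foot, 45 mm below stamp_mid, same axes
- plunger (a joint): How far the stamp's sprung sleeve is pushed down over its frame: 0 released, 0.018 m (18 mm) at the hard stop; about 5 N to start, 12 N just before the stop
- stamp: The same stamp, origin at the middle of its underside, same axes. Lower part: grey frame, foot 64 (x) x 44 (y) mm, up to 46 mm above the foot. Upper part: black sleeve 70 (x) x 50 (y) mm, from 46 to 90 mm above the foot, sliding down over the frame when pressed
- stand: The sloping form stand, fixed: dark base 205 (x) x 190 (y) mm, origin under its centre on the desk. Its grey board (230 mm up the slope x 190 mm wide, 12 mm lip at its low edge) rises towards +x at 30 degrees, to about 140 mm above the desk. A firm pad of forms, 205 x 148 mm, lies on it (gives 1 mm per 10 N); a ruled box is printed on the top form
- box_mark (a point): Point on the board's upper face directly beneath the centre of the ruled box. z square out of the board, x up the slope, y across. The pad's thickness is not measured: the paper lies 4 to 26 mm out along z. The box is 84 mm up the slope (x) by 64 mm across (y); the stamp's long side goes up the slope, either way round
- case: Wooden stamp case, fixed, 200 (x) x 130 (y) mm, walls 100 mm high and two guide rails along its long sides to 111 mm; origin under its centre. Front half (-x) is the open compartment beneath the cover, rear half is closed
- case_floor (a point): Middle of the floor of the front compartment, 5 mm above the desk; axes as the case. The compartment is 95 (x) x 118 (y) mm, its rim 95 mm above its floor; a standing stamp clears the cover by 6 mm
- cover_grip (a point): Middle of the upright fin on the sliding cover, 120 mm above the desk; axes as the case. The fin, 12 (x) x 64 (y) mm, stands from 107 to 133 mm above the desk in the middle of the cover (104 x 119 x 6 mm) and moves with it
- cover (a joint): Position of the cover: 0 fully shut, 0.096 m fully open, sliding along the case's +x; about 1.5 N of friction, stays where left
- clipbox: Clear square paper-clip box with a grey top, 62 x 62 x 82 high (mm); origin in the middle of its underside; not part of the job
- handstamp: Wooden hand stamp with turned knob, 85 x 40 x 94 high (mm); origin in the middle of its underside; not part of the job
- inkpad: Flat ink pad, 75 x 115 x 16 high (mm); origin in the middle of its underside; not part of the job
- stapler: Black stapler, 140 x 34 x 62 high (mm); origin in the middle of its underside; not part of the job
- mug: White mug, radius 41, 95 high, handle towards its +y (mm); origin in the middle of its underside; not part of the job
- penpot: Dark round pen pot, radius 38, 100 high (mm); origin in the middle of its underside; not part of the job
- dater: Small steel date stamp with a round knob, 42 x 30 x 121 high (mm); origin in the middle of its underside; not part of the job
Not all that is in view belongs to the job. Leave any blue, orange or purple look-alike of the stamp alone.

How it is judged:
By the outcome, as a careful person would: the job done as asked, in the order asked, and still so for the second after the job is handed in, with the robot touching nothing.
It also fails if it takes over 72 s, if anything falls off the work surface, if the arm or the gripper's body presses on something with over 40 N, if the wrist force passes 120 N, or if a joint passes its speed limit or range.

## Working session

There is one attempt and no reset: what is moved stays moved. The work goes in short steps, Python scripts to look and compute and a shell command to move; the robot and the scene stay as the last step left them, time stands still between calls to the robot, and variables do not carry over. Pictures are saved under pics/ and viewed, at most 12 in all, crops included, and the job is handed in when it is done.

```bash
ls; mkdir -p pics; python3 - <<'E'
from bench import *
import cv2,numpy as np
for n in ("scene","top"):
    im,d=get_image(n); cv2.imwrite(f"pics/{n}0.png",im); np.savez(f"{n}0.npz",im=im,d=d)
    print(n,{k:np.round(v,4).tolist() for k,v in camera_model(n).items()})
print(camera_model("wrist")); print(read_state())
E
```

```text
pics
scene {'K': [[405.89, 0.0, 320.4018], [0.0, 405.89, 203.6364], [0.0, 0.0, 1.0]], 'rvec': [1.8223, 1.2159, -0.6856], 'tvec': [-187.9408, -156.6379, 1761.0772]}
top {'K': [[424.0068, 0.0, 327.3678], [0.0, 424.0068, 207.5427], [0.0, 0.0, 1.0]], 'rvec': [2.1872, -2.1741, 0.0999], 'tvec': [-41.2188, 534.3554, 1435.1857]}
{'K': array([[321.5970814 ,   0.        , 318.67337058],
       [  0.        , 321.5970814 , 205.99154664],
       [  0.        ,   0.        ,   1.        ]]), 'hand_eye': array([[ 6.61069649e-04, -9.61548000e-01, -2.74636135e-01,
         6.97233960e+01],
       [ 9.99999779e-01,  6.56578440e-04,  1.08280785e-04,
        -8.07094811e-01],
       [ 7.62029936e-05, -2.74636146e-01,  9.61548221e-01,
        -1.43362696e+02],
       [ 0.00000000e+00,  0.00000000e+00,  0.00000000e+00,
         1.00000000e+00]])}
{'clock': 0.1, 'joints': array([-9.58406083e-01,  3.85474918e-01,  6.78621572e-03, -4.34307127e-04,
       -1.19403960e+00, -2.58637335e-01]), 'joint_vel': array([-7.65054522e-04, -1.93586124e-03,  4.72734853e-03,  1.67598453e-03,
       -1.21725842e-03, -6.70941823e-05]), 'joint_efforts': array([-9.03765340e-04, -3.93319881e+01,  1.88930047e+01,  4.19791371e+00,
       -2.54239079e-03,  4.18831945e-06]), 'position': array([ 216.36928815, -585.79506832,  230.34324439]), 'ee_rot': array([-1.75876701e-01,  9.84411709e-01,  9.60969686e-04, -2.24523046e-04]), 'contact_force': array([0.89370987, 0.52067413, 0.00808314]), 'wrist_torque': array([-0.00421229, -0.06102736, -0.00634125]), 'grasp_force': 0.0, 'gripper_width': 85.37939872353594}
```

View pics/top0.png

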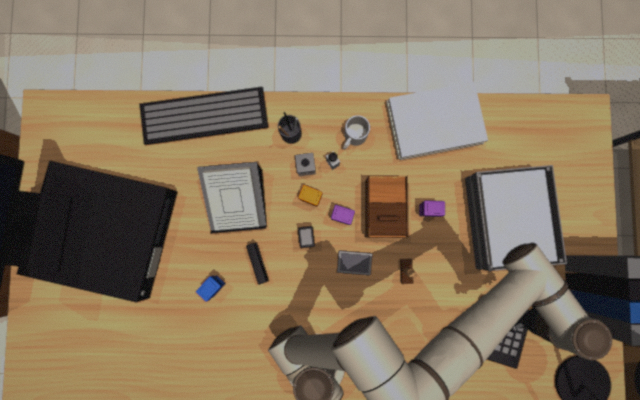

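View pics/scene0.png

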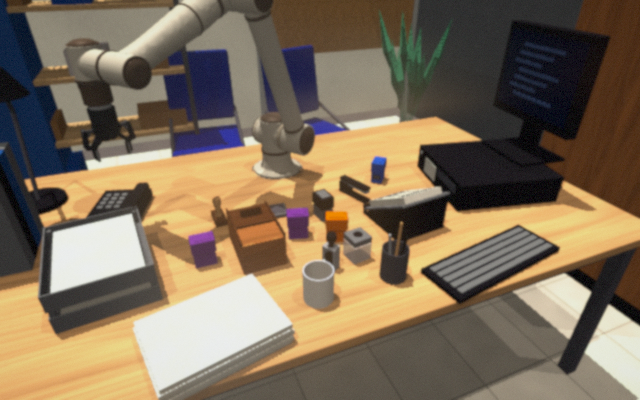

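```bash
cat > h.py <<'E'
from bench import *
import cv2,numpy as np
from scipy.spatial.transform import Rotation as R
def cam(n,st=None):
    m=camera_model(n)
    if n=="wrist":
        T=np.eye(4);T[:3,:3]=R.from_quat(st["ee_rot"]).as_matrix();T[:3,3]=st["position"]
        return m["K"],T@m["hand_eye"]
    C=np.eye(4);C[:3,:3]=cv2.Rodrigues(np.array(m["rvec"]))[0];C[:3,3]=np.ravel(m["tvec"])
    return np.array(m["K"]),np.linalg.inv(C)
def atz(K,T,px,z):  # pixel -> world at height z
    r=T[:3,:3]@np.linalg.solve(K,np.r_[px,1.]); return T[:3,3]+r*(z-T[2,3])/r[2]
def cloud(K,T,d):
    v,u=np.mgrid[:400,:640]; p=np.stack([(u-K[0,2])/K[0,0]*d,(v-K[1,2])/K[1,1]*d,d],-1)
    P=p@T[:3,:3].T+T[:3,3]; P[d<=0]=np.nan; return P
def snap(name):
    st=read_state(); im,d=get_image("wrist"); cv2.imwrite(f"pics/{name}.png",im)
    K,T=cam("wrist",st); np.savez(f"{name}.npz",im=im,d=d,K=K,T=T); return K,T,im,cloud(K,T,d)
E
python3 - <<'E'
from h import *
f=np.load("top0.npz");K,T=cam("top");P=cloud(K,T,f["d"])
cv2.imwrite("pics/crop.png",cv2.resize(f["im"][145:295,190:390+40],None,fx=3.33,fy=3.33,interpolation=cv2.INTER_CUBIC))
for n,p in dict(stamp=(306,237),case=(375,190),fin=(388,218),box=(232,200),clip=(305,163),hs=(406,270),purp=(343,215),orange=(310,195)).items():
    print(n,np.nanmedian(P[p[1]-1:p[1]+2,p[0]-1:p[0]+2].reshape(-1,3),0).round(0))
E
```

```text
stamp [432.  31.  92.]
case [ 586. -193.  102.]
fin [ 493. -230.  133.]
box [551. 273. 101.]
clip [678.  38.  82.]
hs [ 326. -300.   73.]
purp [505. -89.  90.]
orange [570.  20.  92.]
```

View pics/crop.png

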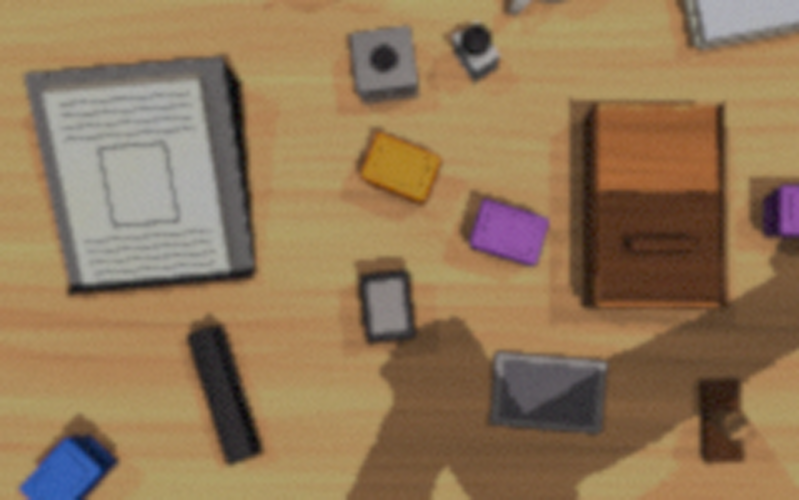

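```bash
python3 - <<'E'
from h import *
f=np.load("top0.npz");K,T=cam("top");P=cloud(K,T,f["d"])
px=lambda a:(np.array(a)/3.33+[190-.35,145-.35])
# board plane
m=np.zeros((400,640),np.uint8);cv2.fillPoly(m,[px([(60,90),(195,85),(215,265),(90,275)]).astype(int)],1)
Q=P[(m>0)&~np.isnan(P[...,0])];c=np.median(Q,0)
for _ in range(3):
    n=np.linalg.svd(Q-Q.mean(0),full_matrices=False)[2][2];n*=np.sign(n[2]);r=(Q-Q.mean(0))@n;Q=Q[abs(r)<5]
print("paper n",n.round(3),"tilt",np.degrees(np.arccos(n[2])).round(1),"mean",Q.mean(0).round(1),"upslope yaw",np.degrees(np.arctan2(-n[1],-n[0])).round(1))
def onpl(p):
    r=T[:3,:3]@np.linalg.solve(K,np.r_[p,1.]);return T[:3,3]+r*((Q.mean(0)-T[:3,3])@n)/(r@n)
B=np.array([onpl(p) for p in px([(98,147),(168,142),(179,222),(111,227)])]);print("box",B.round(1).tolist(),"c",B.mean(0).round(1),[np.linalg.norm(B[i]-B[i-1]).round(1) for i in range(4)])
S=np.array([atz(K,T,p,90) for p in px([(360,273),(408,269),(414,338),(368,342)])]);print("stamp",S.round(1).tolist(),S.mean(0).round(1))
C=np.array([atz(K,T,p,111) for p in px([(594,102),(722,104),(726,305),(588,303)])]);print("case",C.round(1).tolist(),C.mean(0).round(1))
F=np.array([atz(K,T,p,133) for p in px([(627,243),(694,243)])]);print("fin",F.round(1).tolist(),F.mean(0).round(1))
for n,a,z in(("clip",[(350,32),(412,26),(417,92),(359,97)],82),("pur",[(480,198),(549,217),(536,265),(468,237)],90),("stapler",[(190,333),(220,325),(260,452),(230,463)],60)):
    print(n,np.array([atz(K,T,p,z)[:2] for p in px(a)]).round(0).tolist())
E
```

```text
paper n [-0.499 -0.045  0.865] tilt 30.1 mean [557.1 274.8 103. ] upslope yaw 5.2
box [[584.5, 311.0, 120.7], [589.9, 243.7, 120.3], [515.7, 239.6, 77.3], [510.3, 306.7, 77.7]] c [550.1 275.3  99. ] [np.float64(85.9), np.float64(67.5), np.float64(85.9), np.float64(67.3)]
stamp [[465.7, 58.7, 90.0], [469.9, 11.7, 90.0], [402.5, 5.2, 90.0], [398.3, 50.1, 90.0]] [434.1  31.4  90. ]
case [[633.2, -169.2, 111.0], [632.1, -294.4, 111.0], [436.0, -296.3, 111.0], [437.2, -162.9, 111.0]] [ 534.6 -230.7  111. ]
fin [[494.1, -198.1, 133.0], [494.4, -262.0, 133.0]] [ 494.2 -230.1  133. ]
clip [[707.0, 72.0], [714.0, 10.0], [647.0, 5.0], [641.0, 62.0]]
pur [[540.0, -59.0], [522.0, -127.0], [475.0, -114.0], [502.0, -47.0]]
stapler [[406.0, 229.0], [414.0, 200.0], [289.0, 158.0], [278.0, 187.0]]
```

```bash
cat >> h.py <<'E'
def ori(yaw_y,z=(0,0,-1)):  # tool y toward world yaw (deg), tool z given
    z=np.array(z,float);z/=np.linalg.norm(z);a=np.radians(yaw_y);y=np.array([np.cos(a),np.sin(a),0]);y-=z*(y@z);y/=np.linalg.norm(y)
    return R.from_matrix(np.stack([np.cross(y,z),y,z],1))
def to(p,Rt,st=None):
    st=st or read_state();R0=R.from_quat(st["ee_rot"])
    print("row",(R0.inv().apply(np.array(p)-st["position"])/1000).round(4).tolist(),(R0.inv()*Rt).as_rotvec().round(4).tolist(),"t",round(st["clock"],2))
E
python3 -c "
from h import *
to((494,-230,200),ori(180))"
```

```text
row [-0.3837, 0.2376, 0.0308] [0.0018, 0.0011, -1.2172] t 0.1
```

```bash
python3 -m handwheel '[[-0.384,0.238,0.031,0,0,-1.217,1],[-0.384,0.238,0.031,0,0,-1.217,1],[-0.384,0.238,0.031,0,0,-1.217,1],[-0.384,0.238,0.031,0,0,-1.217,1],[-0.384,0.238,0.031,0,0,-1.217,1],[-0.384,0.238,0.031,0,0,-1.217,1],[-0.384,0.238,0.031,0,0,-1.217,1],[-0.384,0.238,0.031,0,0,-1.217,1],[-0.384,0.238,0.031,0,0,-1.217,1],[-0.384,0.238,0.031,0,0,-1.217,1]]'; python3 -c "
from h import *
snap('w1');to((494,-230,112),ori(180))"
```

```text
clock: 1.35
position: [493.4, -230.8, 200.2]
ee_rot: [-0.707, 0.708, 0.0, -0.0]
contact_force: [-0.1, 0.2, 0.5]
gripper_width: 85.5
grasp_force: 0.0
row [-0.0011, -0.0006, 0.0884] [0.0003, 0.0, -0.0022] t 1.4
```

View pics/w1.png

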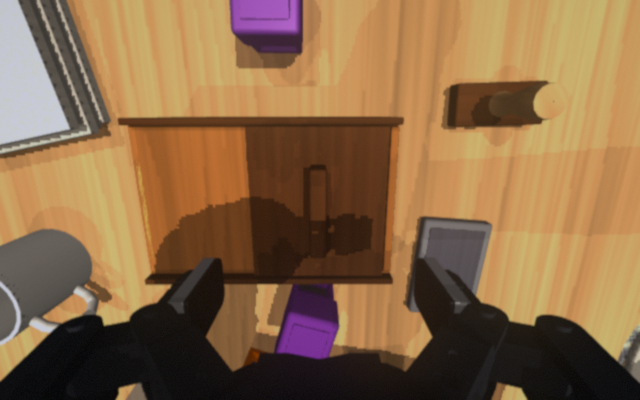

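The wrist view shows the fin at about (317,167)–(318,250) on the cover, with rails at rows 121 and 279; the TCP is above it.

```bash
python3 -c "
from h import *
f=np.load('w1.npz');K,T=f['K'],f['T'];P=cloud(K,T,f['d'])
for p in ((309,170),(326,170),(309,240),(327,240)): print(atz(K,T,p,133).round(1))
for p in ((122,118),(403,118),(392,284),(146,284)): print('rail',atz(K,T,p,111).round(1))
Q=P[150:262,290:345].reshape(-1,3);Q=Q[Q[:,2]>127];print(len(Q),Q.min(0).round(0),Q.max(0).round(0),Q.mean(0).round(1))
c=Q[:,:2]-Q[:,:2].mean(0);v=np.linalg.svd(c,full_matrices=False)[2][0];print(np.degrees(np.arctan2(v[1],v[0])))
to((494,-230,112),ori(180))"
```

```text
[ 499.9 -265.9  133. ]
[ 488.7 -265.9  133. ]
[ 500.4 -216.3  133. ]
[ 487.8 -216.3  133. ]
rail [ 630.7 -298.8  111. ]
rail [ 434.7 -298.7  111. ]
rail [ 434.4 -169.2  111. ]
rail [ 633.1 -169.5  111. ]
1540 [ 489. -267.  128.] [ 501. -203.  135.] [ 494.6 -236.8  133.4]
89.56283623890877
row [-0.0011, -0.0006, 0.0884] [0.0003, 0.0, -0.0022] t 1.4
```

```bash
python3 -m handwheel '[[0.0035,-0.001,0.06,0,0,0,1],[0.0035,-0.001,0.08,0,0,0,1],[0.0035,-0.001,0.087,0,0,0,1],[0.0035,-0.001,0.087,0,0,0,0],[0.0035,-0.001,0.087,0,0,0,-1],[0.0035,-0.001,0.087,0,0,0,-1],[0.0035,-0.001,0.087,0,0,0,-1],[0.0035,-0.001,0.087,0,0,0,-1],[0.0035,-0.001,0.087,0,0,0,-1],[0.0035,-0.001,0.087,0,0,0,-1]]'
```

```text
clock: 2.65
position: [495.6, -233.5, 114.1]
ee_rot: [0.707, -0.707, 0.0, -0.0]
contact_force: [-1.4, 0.8, 6.2]
gripper_width: 10.6
grasp_force: 60.9
```

```bash
python3 -m handwheel '[[0,-0.01,0,0,0,0,-1],[0,-0.022,0,0,0,0,-1],[0,-0.034,0,0,0,0,-1],[0,-0.046,0,0,0,0,-1],[0,-0.058,0,0,0,0,-1],[0,-0.07,0,0,0,0,-1],[0,-0.082,0,0,0,0,-1],[0,-0.09,0,0,0,0,-1],[0,-0.095,0,0,0,0,-1],[0,-0.095,0,0,0,0,-1]]'
```

```text
clock: 3.9
position: [582.2, -233.3, 114.1]
ee_rot: [-0.707, 0.707, 0.007, -0.006]
contact_force: [-19.8, 2.1, 16.7]
gripper_width: 10.9
grasp_force: 62.7
```

```bash
python3 -m handwheel '[[0,0,0,0,0,0,-1],[0,0,0,0,0,0,-1]]'; python3 -c "
from h import *
snap('w2')"
```

```text
clock: 4.15
position: [582.2, -233.3, 114.0]
ee_rot: [-0.707, 0.707, 0.007, -0.006]
contact_force: [-18.2, 3.6, 16.4]
gripper_width: 10.6
grasp_force: 62.6
```

View pics/w2.png

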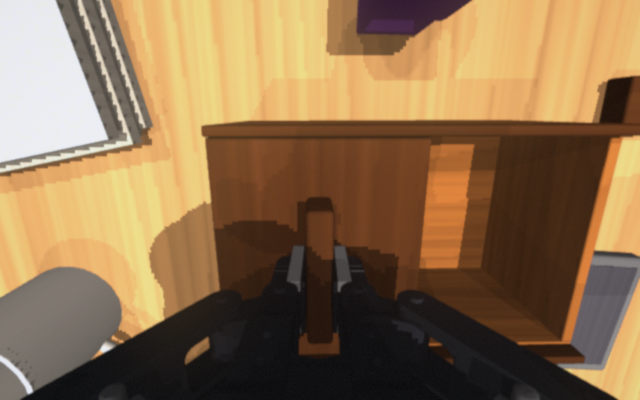

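```bash
python3 -c "
from h import *
f=np.load('w2.npz');K,T=f['K'],f['T'];P=cloud(K,T,f['d'])
for p in ((209,138),(219,290),(430,140),(416,290)): print('cover',atz(K,T,p,107).round(1), P[p[1],p[0]-4].round(0), P[p[1],p[0]+4].round(0))
for p in ((205,126),(640,126)):print('rail',atz(K,T,p,111).round(1))
for p in ((305,202),(332,202)):print('fin',atz(K,T,p,133).round(1))
for p in ((615,140),(566,342)):print('front in',atz(K,T,p,100).round(1))
print(read_state()['joint_efforts'])"
```

```text
cover [ 632.2 -293.3  107. ] [ 634. -293.  107.] [ 631. -293.  106.]
cover [ 634.3 -215.4  107. ] [ 673. -152.    0.] [ 616. -246.  159.]
cover [ 530.8 -292.3  107. ] [ 533. -292.  108.] [ 491. -284.    5.]
cover [ 530.8 -214.3  107. ] [ 551. -246.  161.] [ 504. -176.   42.]
rail [ 632.2 -298.8  111. ]
rail [ 437.9 -298.6  111. ]
fin [ 588.2 -270.   133. ]
fin [ 577.3 -269.9  133. ]
front in [ 437.4 -291.6  100. ]
front in [ 436.5 -174.7  100. ]
[  2.63346322 -32.3785007   20.62750876   3.43475819   5.0489983
  -0.06774606]
```

```bash
python3 -m handwheel '[[0,0.007,0,0,0,0,-1],[0,0.007,0,0,0,0,0],[0,0.007,0,0,0,0,1],[0,0.007,0,0,0,0,1],[0,0.007,0,0,0,0,1],[0,0.007,-0.05,0,0,0,1],[0,0.007,-0.1,0,0,0,1],[0,0.007,-0.1,0,0,0,1]]'; python3 -c "
from h import *
to((434,31,205),ori(95.5))"
```

```text
clock: 5.2
position: [586.0, -234.2, 218.7]
ee_rot: [0.707, -0.707, 0.005, -0.003]
contact_force: [-0.2, 0.4, 0.6]
gripper_width: 85.6
grasp_force: 0.0
row [-0.2654, 0.152, 0.0114] [-0.0104, 0.0054, 1.4754] t 5.2
```

```bash
python3 -m handwheel '[[-0.265,0.152,0.011,-0.01,0.005,1.475,1],[-0.265,0.152,0.011,-0.01,0.005,1.475,1],[-0.265,0.152,0.011,-0.01,0.005,1.475,1],[-0.265,0.152,0.011,-0.01,0.005,1.475,1],[-0.265,0.152,0.011,-0.01,0.005,1.475,1],[-0.265,0.152,0.011,-0.01,0.005,1.475,1],[-0.265,0.152,0.011,-0.01,0.005,1.475,1],[-0.265,0.152,0.011,-0.01,0.005,1.475,1],[-0.265,0.152,0.011,-0.01,0.005,1.475,1],[-0.265,0.152,0.011,-0.01,0.005,1.475,1]]'; python3 -c "
from h import *
K,T,im,P=snap('w3')
Q=P[(P[...,2]>85)&(P[...,2]<96)&(abs(P[...,0]-434)<55)&(abs(P[...,1]-31)<45)]
print(len(Q),cv2.minAreaRect(Q[:,:2].astype(np.float32)),np.median(Q,0))"
```

```text
clock: 6.45
position: [430.9, 31.5, 201.7]
ee_rot: [-0.048, 0.999, 0.002, -0.005]
contact_force: [-0.7, 0.1, 0.6]
gripper_width: 85.1
grasp_force: 0.0
4810 ((433.61871337890625, 30.251529693603516), (70.27192687988281, 49.50943374633789), 6.916342258453369) [430.48083578  30.28317931  91.1316856 ]
```

View pics/w3.png

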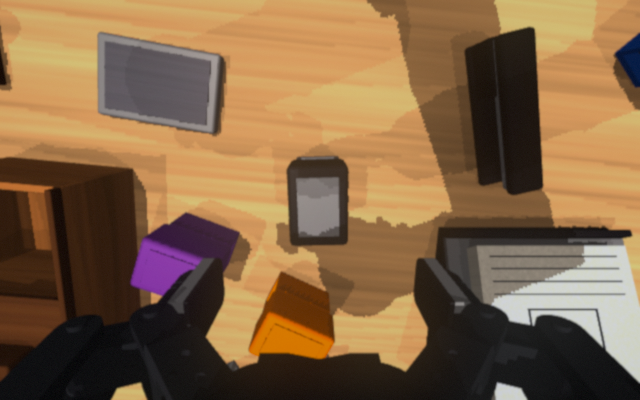

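```bash
python3 -c "
from h import *
to((433.6,30.3,52),ori(96.9))"
```

```text
row [-0.0041, -0.0019, 0.1498] [0.0036, -0.0105, -0.0237] t 6.5
```

```bash
python3 -m handwheel '[[-0.004,-0.002,0.04,0.004,-0.01,-0.024,1],[-0.004,-0.002,0.08,0.004,-0.01,-0.024,1],[-0.004,-0.002,0.12,0.004,-0.01,-0.024,1],[-0.004,-0.002,0.149,0.004,-0.01,-0.024,1],[-0.004,-0.002,0.149,0.004,-0.01,-0.024,1]]'; python3 -c "
from h import *
to((433.6,30.3,52),ori(96.9))"
```

```text
clock: 7.12
position: [432.4, 29.6, 51.5]
ee_rot: [-0.06, 0.998, -0.001, -0.002]
contact_force: [1.2, -0.4, 0.0]
gripper_width: 85.4
grasp_force: 0.0
row [-0.0012, 0.0006, -0.0005] [-0.002, -0.005, -0.0003] t 7.12
```

```bash
python3 -m handwheel '[[-0.001,0.0005,0,-0.002,-0.005,0,1],[-0.001,0.0005,0,-0.002,-0.005,0,0],[-0.001,0.0005,0,-0.002,-0.005,0,-1],[-0.001,0.0005,0,-0.002,-0.005,0,-1],[-0.001,0.0005,0,-0.002,-0.005,0,-1],[-0.001,0.0005,0,-0.002,-0.005,0,-1]]'; python3 -c "
from h import *
st=read_state();z=R.from_quat(st['ee_rot']).as_matrix();print(st['position'],z.round(4).tolist())"
```

```text
clock: 7.88
position: [435.6, 31.2, 53.7]
ee_rot: [-0.06, 0.998, 0.001, 0.003]
contact_force: [-0.3, 1.1, 2.8]
gripper_width: 49.3
grasp_force: 65.9
[435.55029418  31.24153345  53.69227432] [[-0.9928, -0.1198, 0.0068], [-0.1198, 0.9928, 0.003], [-0.0071, 0.0022, -1.0]]
```

```bash
python3 -m handwheel '[[0,0,-0.02,0,0,0,-1],[0,0,-0.07,0,0,0,-1],[0,0,-0.12,0,0,0,-1],[0,0,-0.15,0,0,0,-1],[0,0,-0.15,0,0,0,-1]]'; python3 -c "
from h import *
n=np.array([-.5*np.cos(np.radians(4.8)),-.5*np.sin(np.radians(4.8)),.866]);print(n)
to(np.array([550,275.3,99])+n*114,ori(94.8,-n))"
```

```text
clock: 8.5
position: [434.7, 30.9, 204.4]
ee_rot: [-0.06, 0.998, 0.002, 0.004]
contact_force: [0.2, 0.2, -3.2]
gripper_width: 49.2
grasp_force: 66.0
[-0.49824643 -0.04183892  0.866     ]
row [-0.0866, 0.2309, 0.0083] [0.0128, -0.5145, 0.0339] t 8.5
```

```bash
python3 -m handwheel '[[-0.087,0.231,0.008,0.013,-0.514,0.034,-1],[-0.087,0.231,0.008,0.013,-0.514,0.034,-1],[-0.087,0.231,0.008,0.013,-0.514,0.034,-1],[-0.087,0.231,0.008,0.013,-0.514,0.034,-1],[-0.087,0.231,0.008,0.013,-0.514,0.034,-1],[-0.087,0.231,0.008,0.013,-0.514,0.034,-1],[-0.087,0.231,0.008,0.013,-0.514,0.034,-1]]'; python3 -c "
from h import *
K,T,im,P=snap('w4');st=read_state();print(st['position'],R.from_quat(st['ee_rot']).as_matrix().round(4).tolist())
cv2.imwrite('pics/w4b.png',cv2.resize(im[100:400,120:520],None,fx=2,fy=2))"
```

```text
clock: 9.38
position: [496.4, 269.3, 203.4]
ee_rot: [-0.046, 0.969, 0.009, 0.244]
contact_force: [0.2, 0.4, -3.3]
gripper_width: 49.1
grasp_force: 65.7
[496.10942652 267.61071112 203.26983365] [[-0.8767, -0.0913, 0.4724], [-0.0833, 0.9958, 0.038], [-0.4738, -0.0061, -0.8806]]
```

View pics/w4b.png

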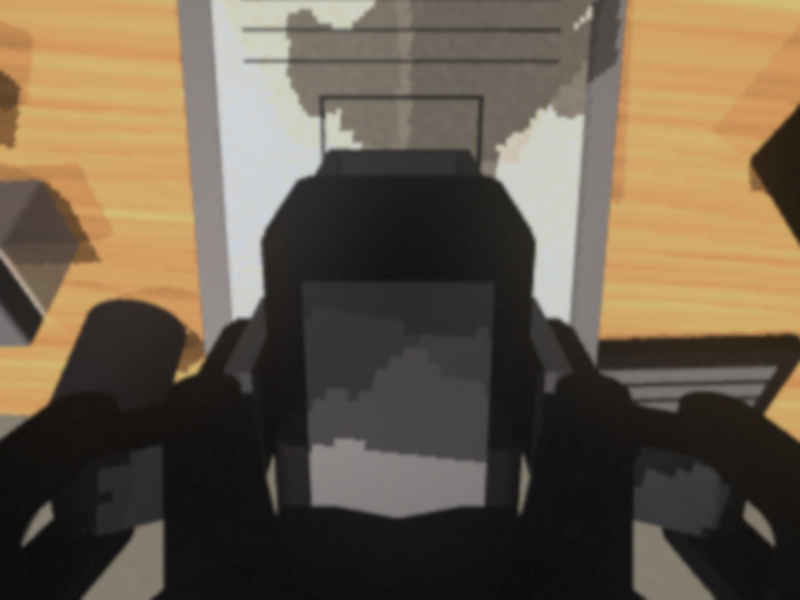

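```bash
python3 -c "
from h import *
f=np.load('w4.npz');K,T=f['K'],f['T'];P=cloud(K,T,f['d'])
m=np.zeros((400,640),bool);m[105:240,232:250]=1;m[105:145,245:400]=1;m[105:220,385:405]=1
Q=P[m&~np.isnan(P[...,0])]
for _ in range(4):
    c=Q.mean(0);n=np.linalg.svd(Q-c,full_matrices=False)[2][2];n*=np.sign(n[2]);r=(Q-c)@n;Q=Q[abs(r)<max(2,2*r.std())]
print(len(Q),n.round(4),np.degrees(np.arccos(n[2])),np.degrees(np.arctan2(-n[1],-n[0])),r.std())
def on(p):
    w=T[:3,:3]@np.linalg.solve(K,np.r_[p,1.]);return T[:3,3]+w*((c-T[:3,3])@n)/(w@n)
a,b=on((281,148.5)),on((361.2,148.5));print(a,b,np.linalg.norm(a-b))
y=(a-b)/np.linalg.norm(a-b);print('y yaw',np.degrees(np.arctan2(y[1],y[0])));x=np.cross(y,n);cen=(a+b)/2+x*42;print('cen',cen,'x',x)
for p in((281,160),(361,160),(281,173),(361,173)):print(on(p))
for p in ((222,150),(225,200),(421,170)): print('board off',(P[p[1],p[0]]-c)@n)
"
```

```text
9969 [-0.4975 -0.0477  0.8662] 29.982964353625412 5.472640960005648 0.6775042643450455
[518.09244273 239.43321525  78.96745744] [511.8439649  303.68317092  78.91411797] 64.55310312705461
y yaw -84.44530246457835
cen [478.76138926 268.01955985  57.95163205] x [-0.86206701 -0.08425317 -0.4997418 ]
[526.06876168 239.9414615   83.57641522]
[519.77053508 304.59268382  83.51658327]
[535.25582033 240.52685536  88.88497494]
[528.88214176 305.82452308  88.81737934]
board off -22.072922541671954
board off -20.95217817333608
board off -21.813174493365
```

```bash
cat >> h.py <<'E'
N=np.array([-.5*np.cos(np.radians(5.4)),-.5*np.sin(np.radians(5.4)),.866]);N/=np.linalg.norm(N)
F=np.array([2.4,-.4,53.7]);A=np.array([-.007,.002,-1.]);CEN=np.array([551,275.2,99.7])
def press(h,st=None):
    st=st or read_state();R0=R.from_quat(st["ee_rot"]);O=ori(95.4,-N);D=R.align_vectors([N,[0,0,0]],[O.apply(A),[0,0,0]])[0] if 0 else R.from_rotvec(np.cross(O.apply(A),N))
    Rt=D*O; foot=st["position"]+R0.apply(F)
    print("foot height over paper",((foot-CEN)@N).round(1),"lateral err tool",R0.inv().apply(foot-CEN).round(1))
    to(CEN+N*h-Rt.apply(F),Rt,st)
E
python3 -c "
from h import *
for i in range(3):
    st=read_state();print(st['position'],st['joint_vel'].round(3))
press(15)"
```

```text
[496.10942652 267.61071112 203.26983365] [-0.023 -0.025 -0.023 -0.003 -0.009  0.001]
[496.10942652 267.61071112 203.26983365] [-0.023 -0.025 -0.023 -0.003 -0.009  0.001]
[496.10942652 267.61071112 203.26983365] [-0.023 -0.025 -0.023 -0.003 -0.009  0.001]
foot height over paper 63.8 lateral err tool [  2.1  -3.6 -63.7]
row [0.0004, 0.003, 0.0487] [-0.0087, -0.037, 0.0005] t 9.43
```

```bash
python3 -m handwheel '[[0,0.003,0.02,-0.009,-0.037,0,-1],[0,0.003,0.035,-0.009,-0.037,0,-1],[0,0.003,0.048,-0.009,-0.037,0,-1],[0,0.003,0.048,-0.009,-0.037,0,-1],[0,0.003,0.048,-0.009,-0.037,0,-1]]'; python3 -c "
from h import *
press(4)
K,T,im,P=snap('w5');cv2.imwrite('pics/w5b.png',cv2.resize(im[100:400,120:520],None,fx=2,fy=2))"
```

```text
clock: 10.05
position: [528.1, 269.7, 186.5]
ee_rot: [-0.051, 0.969, 0.015, 0.243]
contact_force: [0.1, 0.0, -2.2]
gripper_width: 49.0
grasp_force: 65.9
foot height over paper 33.2 lateral err tool [-18.   -3.1 -33.8]
row [0.0202, 0.0035, 0.0298] [0.0071, -0.0385, 0.0081] t 10.05
```

View pics/w5b.png

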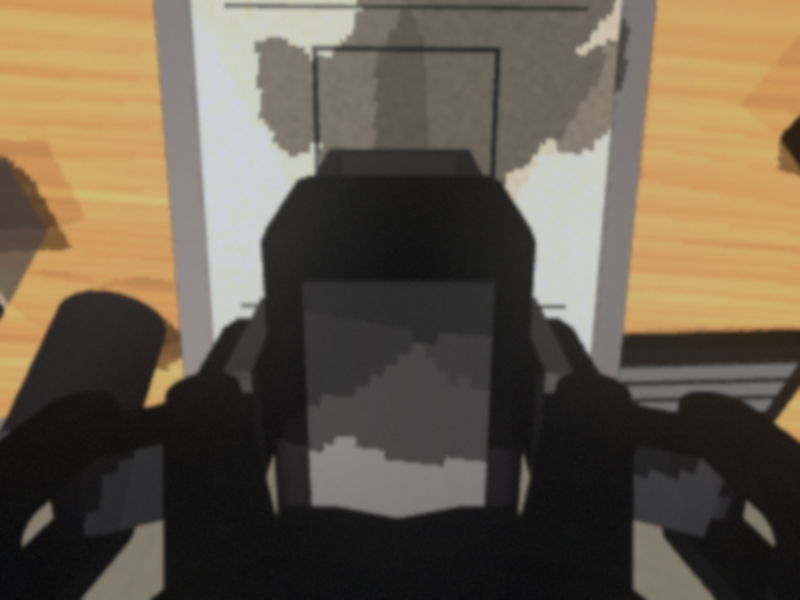

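```bash
python3 -c "
from h import *
st=read_state();print(st['joints'].round(3),st['joint_vel'].round(3),st['position'])"
```

```text
[ 0.783  0.183 -0.764  0.942 -0.371 -3.096] [ 0.005 -0.007  0.003  0.    -0.     0.001] [528.0796003  269.8619507  186.74678882]
```

```bash
sed -i 's/O=ori(95.4,-N)/O=ori(275.4,-N)/' h.py; python3 -c "
from h import *
to((470,240,240),ori(95.4))"
```

```text
row [0.0284, -0.0233, -0.0758] [0.0071, 0.4925, 0.0105] t 10.1
```

```bash
python3 -m handwheel '[[0.01,0,-0.04,0,0,0,-1],[0.028,-0.023,-0.076,0.007,0.492,0.01,-1],[0.028,-0.023,-0.076,0.007,0.492,0.01,-1],[0.028,-0.023,-0.076,0.007,0.492,0.01,-1],[0.028,-0.023,-0.076,0.007,0.492,0.01,-1]]'; python3 -m handwheel '[[0,0,0,0,0,-0.18,-1],[0,0,0,0,0,-0.36,-1],[0,0,0,0,0,-0.54,-1],[0,0,0,0,0,-0.72,-1],[0,0,0,0,0,-0.9,-1],[0,0,0,0,0,-1.08,-1],[0,0,0,0,0,-1.26,-1],[0,0,0,0,0,-1.44,-1],[0,0,0,0,0,-1.57,-1],[0,0,0,0,0,-1.57,-1]]'; python3 -c "
from h import *
st=read_state();print(st['joints'].round(3));to((485,265,225),ori(275.4))"
```

```text
clock: 10.72
position: [471.8, 242.4, 242.0]
ee_rot: [-0.047, 0.999, 0.002, 0.0]
contact_force: [-0.5, 0.9, -2.9]
gripper_width: 49.4
grasp_force: 65.9
clock: 11.98
position: [470.1, 240.7, 240.7]
ee_rot: [0.739, -0.674, 0.0, -0.001]
contact_force: [0.8, -0.2, -2.2]
gripper_width: 49.4
grasp_force: 66.0
[ 0.781  0.212 -0.214 -0.    -1.143 -0.688]
row [-0.0228, -0.0171, 0.0157] [-0.0012, -0.0001, -1.5722] t 11.97
```

```bash
python3 -m handwheel '[[-0.023,-0.017,0.016,0,0,-0.18,-1],[-0.023,-0.017,0.016,0,0,-0.36,-1],[-0.023,-0.017,0.016,0,0,-0.54,-1],[-0.023,-0.017,0.016,0,0,-0.72,-1],[-0.023,-0.017,0.016,0,0,-0.9,-1],[-0.023,-0.017,0.016,0,0,-1.08,-1],[-0.023,-0.017,0.016,0,0,-1.26,-1],[-0.023,-0.017,0.016,0,0,-1.44,-1],[-0.023,-0.017,0.016,0,0,-1.572,-1],[-0.023,-0.017,0.016,0,0,-1.572,-1]]'; python3 -c "
from h import *
st=read_state();print(st['joints'].round(3));press(40)"
```

```text
clock: 13.22
position: [485.0, 265.0, 224.4]
ee_rot: [0.999, 0.046, 0.0, -0.0]
contact_force: [-0.9, -0.1, -3.0]
gripper_width: 49.3
grasp_force: 66.0
[ 0.794  0.267 -0.183  0.    -1.121  0.869]
foot height over paper 93.6 lateral err tool [-64.2   3.6 -71.1]
row [0.018, -0.0036, 0.0446] [-0.0016, 0.5161, -0.0017] t 13.22
```

```bash
python3 -m handwheel '[[0.018,-0.004,0,0,0.18,0,-1],[0.018,-0.004,0.02,0,0.36,0,-1],[0.018,-0.004,0.04,0,0.516,0,-1],[0.018,-0.004,0.045,-0.002,0.516,-0.002,-1],[0.018,-0.004,0.045,-0.002,0.516,-0.002,-1],[0.018,-0.004,0.045,-0.002,0.516,-0.002,-1]]'; python3 -c "
from h import *
st=read_state();print(st['joints'].round(3));press(8)"
```

```text
clock: 13.98
position: [501.3, 268.7, 177.6]
ee_rot: [0.966, 0.046, 0.254, -0.01]
contact_force: [0.5, -1.0, -2.2]
gripper_width: 49.1
grasp_force: 65.9
[ 0.768  0.155 -0.863  1.167 -0.343 -0.18 ]
foot height over paper 38.8 lateral err tool [ -3.    1.7 -38.8]
row [0.0027, -0.0016, 0.0308] [0.0015, 0.003, 0.0019] t 13.97
```

```bash
python3 -m handwheel '[[0.003,-0.0015,0.012,0.001,0.003,0.002,-1],[0.003,-0.0015,0.022,0.001,0.003,0.002,-1],[0.003,-0.0015,0.031,0.001,0.003,0.002,-1],[0.003,-0.0015,0.031,0.001,0.003,0.002,-1]]'; python3 -c "
from h import *
press(0)"
```

```text
clock: 14.48
position: [521.6, 273.5, 154.2]
ee_rot: [0.965, 0.045, 0.257, -0.012]
contact_force: [0.6, -0.7, -2.4]
gripper_width: 49.0
grasp_force: 65.8
foot height over paper 8.2 lateral err tool [ 3.9 -1.5 -8.2]
row [-0.0037, 0.0014, 0.0082] [-0.0013, -0.0035, -0.0013] t 14.47
```

```bash
python3 -m handwheel '[[-0.003,0.001,0.003,-0.001,-0.003,0,-1],[-0.003,0.001,0.006,-0.001,-0.003,0,-1],[-0.003,0.001,0.009,-0.001,-0.003,0,-1],[-0.003,0.001,0.012,-0.001,-0.003,0,-1],[-0.003,0.001,0.012,-0.001,-0.003,0,-1]]'; python3 -c "
from h import *
press(0);st=read_state();print(N@st['contact_force'],st['wrist_torque'])"
```

```text
clock: 15.1
position: [523.9, 273.4, 142.3]
ee_rot: [0.966, 0.046, 0.255, -0.012]
contact_force: [-5.1, -0.2, 3.1]
gripper_width: 49.5
grasp_force: 66.8
foot height over paper -3.2 lateral err tool [-0.2 -1.1  3.2]
row [0.0002, 0.001, -0.0032] [-0.0021, -0.0002, 0.0015] t 15.1
5.252184768213975 [-0.06855726  1.82100588  0.01076913]
```

```bash
python3 -m handwheel '[[0,0.001,0.003,0,0,0,-1],[0,0.001,0.006,0,0,0,-1],[0,0.001,0.009,0,0,0,-1],[0,0.001,0.011,0,0,0,-1],[0,0.001,0.011,0,0,0,-1]]'; python3 -c "
from h import *
press(0);st=read_state();print(N@st['contact_force'],st['wrist_torque'])"
```

```text
clock: 15.72
position: [529.1, 273.7, 133.3]
ee_rot: [0.966, 0.047, 0.255, -0.013]
contact_force: [-6.3, -0.1, 5.9]
gripper_width: 49.1
grasp_force: 67.0
foot height over paper -13.6 lateral err tool [-0.  -1.1 13.6]
row [0.0001, 0.0008, -0.0136] [-0.0039, -0.0007, 0.0021] t 15.72
8.274372985716216 [0.15851675 2.07415852 0.1555697 ]
```

```bash
python3 -m handwheel '[[0,0,0.002,0,0,0,-1],[0,0,0.004,0,0,0,-1],[0,0,0.006,0,0,0,-1],[0,0,0.006,0,0,0,-1]]'; python3 -c "
from h import *
press(0);st=read_state();print(N@st['contact_force'],st['wrist_torque'])"
```

```text
clock: 16.23
position: [531.9, 273.9, 128.5]
ee_rot: [0.966, 0.047, 0.256, -0.013]
contact_force: [-10.3, -0.5, 8.9]
gripper_width: 49.2
grasp_force: 67.7
foot height over paper -19.2 lateral err tool [ 0.  -1.  19.2]
row [0.0001, 0.0008, -0.0192] [-0.004, -0.0012, 0.0022] t 16.23
12.809824297277583 [-0.0229923   2.26815716  0.02223627]
```

```bash
python3 -m handwheel '[[0,0,0.001,0,0,0,-1],[0,0,0.002,0,0,0,-1],[0,0,0.002,0,0,0,-1]]'; python3 -c "
from h import *
press(0);st=read_state();print(N@st['contact_force'],st['wrist_torque'])"
```

```text
clock: 16.6
position: [532.5, 274.0, 127.6]
ee_rot: [0.965, 0.047, 0.256, -0.013]
contact_force: [-15.2, -3.4, 16.4]
gripper_width: 49.0
grasp_force: 68.7
foot height over paper -20.2 lateral err tool [ 0.1 -1.  20.2]
row [0.0, 0.0008, -0.0202] [-0.0044, -0.0025, 0.0023] t 16.6
21.909620595444352 [-0.57631008  2.78258527 -0.2716878 ]
```

```bash
python3 -m handwheel '[[0,0,0.001,0,0,0,-1],[0,0,0.001,0,0,0,-1],[0,0,0.001,0,0,0,-1],[0,0,0.001,0,0,0,-1],[0,0,0.001,0,0,0,-1],[0,0,0.001,0,0,0,-1]]'; python3 -m handwheel '[[0,0,-0.004,0,0,0,-1],[0,0,-0.009,0,0,0,-1],[0,0,-0.014,0,0,0,-1],[0,0,-0.019,0,0,0,-1],[0,0,-0.024,0,0,0,-1],[0,0,-0.035,0,0,0,-1],[0,0,-0.06,0,0,0,-1],[0,0,-0.1,0,0,0,-1],[0,0,-0.1,0,0,0,-1]]'; python3 -c "
from h import *
st=read_state();press(0);snap('w6');to((470,230,260),ori(275.4))"
```

```text
clock: 17.35
position: [532.7, 274.1, 127.3]
ee_rot: [0.965, 0.047, 0.257, -0.013]
contact_force: [-18.7, -4.5, 19.9]
gripper_width: 49.4
grasp_force: 69.3
clock: 18.48
position: [484.2, 270.9, 214.1]
ee_rot: [0.965, 0.046, 0.257, -0.014]
contact_force: [-1.1, 0.2, -2.0]
gripper_width: 49.1
grasp_force: 66.0
foot height over paper 78.8 lateral err tool [  1.1  -2.9 -78.8]
row [-0.001, 0.0026, 0.0788] [-0.0062, -0.0032, 0.0008] t 18.48
row [0.0076, 0.0384, -0.0502] [-0.001, -0.5186, 0.0028] t 18.52
```

```bash
python3 -m handwheel '[[0.003,0.01,-0.04,0,-0.15,0,-1],[0.008,0.038,-0.05,-0.001,-0.519,0.003,-1],[0.008,0.038,-0.05,-0.001,-0.519,0.003,-1],[0.008,0.038,-0.05,-0.001,-0.519,0.003,-1],[0.008,0.038,-0.05,-0.001,-0.519,0.003,-1]]'; python3 -c "
from h import *
O=ori(270);to(np.array([485.5,-234,160])-O.apply(F),O)"
```

```text
clock: 19.15
position: [474.0, 227.8, 257.4]
ee_rot: [0.999, 0.043, -0.001, 0.003]
contact_force: [0.2, -0.1, -2.9]
gripper_width: 49.6
grasp_force: 65.8
row [-0.0303, 0.461, 0.0461] [0.005, 0.0025, 0.0856] t 19.15
```

```bash
python3 -m handwheel '[[-0.03,0.461,0.046,0.005,0.002,0.086,-1],[-0.03,0.461,0.046,0.005,0.002,0.086,-1],[-0.03,0.461,0.046,0.005,0.002,0.086,-1],[-0.03,0.461,0.046,0.005,0.002,0.086,-1],[-0.03,0.461,0.046,0.005,0.002,0.086,-1],[-0.03,0.461,0.046,0.005,0.002,0.086,-1],[-0.03,0.461,0.046,0.005,0.002,0.086,-1],[-0.03,0.461,0.046,0.005,0.002,0.086,-1],[-0.03,0.461,0.046,0.005,0.002,0.086,-1],[-0.03,0.461,0.046,0.005,0.002,0.086,-1]]'; python3 -c "
from h import *
snap('w7');O=ori(270);to(np.array([485.5,-234,20])-O.apply(F),O)
a,d=get_image('top');w=cv2.imread('pics/w7.png')
c1=cv2.resize(a[150:250,190:290],(400,400),interpolation=cv2.INTER_CUBIC);cv2.imwrite('pics/v.png',np.hstack([c1,cv2.resize(w[:, 60:460],(400,400))]))"
```

```text
clock: 20.4
position: [481.6, -233.1, 212.9]
ee_rot: [1.0, 0.002, -0.001, -0.001]
contact_force: [-0.5, 1.4, -1.5]
gripper_width: 49.5
grasp_force: 65.6
row [0.0013, 0.0021, 0.1396] [-0.0023, 0.002, 0.0059] t 20.45
```

View pics/v.png

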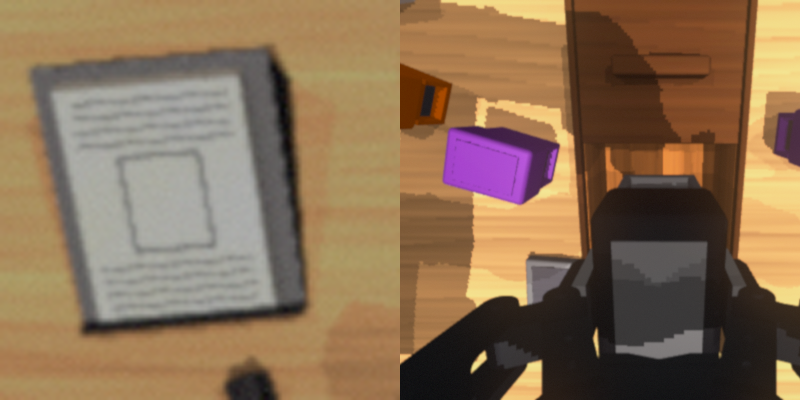

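```bash
python3 -m handwheel '[[0.0015,0.002,0.03,-0.002,0.002,0.006,-1],[0.0015,0.002,0.06,-0.002,0.002,0.006,-1],[0.0015,0.002,0.09,-0.002,0.002,0.006,-1],[0.0015,0.002,0.115,-0.002,0.002,0.006,-1],[0.0015,0.002,0.14,-0.002,0.002,0.006,-1],[0.0015,0.002,0.14,-0.002,0.002,0.006,-1]]'; python3 -c "
from h import *
O=ori(270);to(np.array([485.5,-234,5])-O.apply(F),O)"
```

```text
clock: 21.25
position: [483.0, -233.3, 72.4]
ee_rot: [1.0, 0.001, -0.002, -0.001]
contact_force: [-0.6, 0.9, -2.8]
gripper_width: 49.0
grasp_force: 65.8
row [0.0001, 0.0011, 0.0137] [-0.0016, 0.003, 0.0013] t 21.25
```

```bash
python3 -m handwheel '[[0,0.001,0.004,-0.001,0.003,0,-1],[0,0.001,0.008,-0.001,0.003,0,-1],[0,0.001,0.011,-0.001,0.003,0,-1],[0,0.001,0.011,-0.001,0.003,0,-1]]'; python3 -c "
from h import *
print(read_state()['position'],read_state()['contact_force'])"; python3 -m handwheel '[[0,0,0.001,0,0,0,-1],[0,0,0.002,0,0,0,-1],[0,0,0.002,0,0,0,-1]]'
```

```text
clock: 21.75
position: [484.2, -235.5, 62.9]
ee_rot: [1.0, -0.0, 0.002, -0.0]
contact_force: [0.4, 0.9, -3.1]
gripper_width: 49.1
grasp_force: 65.8
[ 484.19129232 -235.4786857    62.89504143] [ 0.37326128  0.87815613 -3.08964872]
clock: 22.12
position: [484.2, -235.5, 60.8]
ee_rot: [1.0, -0.0, 0.002, -0.0]
contact_force: [0.4, 0.7, -2.8]
gripper_width: 49.2
grasp_force: 65.8
```

```bash
python3 -m handwheel '[[0,0,0.001,0,0,0,-1],[0,0,0.002,0,0,0,-1],[0,0,0.002,0,0,0,-1]]';python3 -m handwheel '[[0,0,0.001,0,0,0,-1],[0,0,0.001,0,0,0,-1]]'
```

```text
clock: 22.5
position: [484.5, -235.5, 59.5]
ee_rot: [1.0, 0.0, 0.002, 0.0]
contact_force: [-1.5, 1.0, 3.3]
gripper_width: 49.4
grasp_force: 66.6
clock: 22.75
position: [484.5, -235.5, 58.1]
ee_rot: [1.0, -0.0, 0.002, 0.0]
contact_force: [0.1, 0.9, 4.1]
gripper_width: 49.5
grasp_force: 66.6
```

```bash
python3 -m handwheel '[[0,0,-0.0015,0,0,0,-1],[0,0,-0.0015,0,0,0,0.3],[0,0,-0.0015,0,0,0,0.45],[0,0,-0.0015,0,0,0,0.45],[0,0,-0.0015,0,0,0,0.45],[0,0,-0.0015,0,0,0,0.45]]'
```

```text
clock: 23.5
position: [484.4, -234.0, 59.2]
ee_rot: [1.0, 0.0, 0.002, -0.001]
contact_force: [-0.7, 10.1, 4.7]
gripper_width: 61.8
grasp_force: 3.6
```

```bash
python3 -m handwheel '[[0,0,0,0,0,0,0.32],[0,0,0,0,0,0,0.32]]'; python3 -c "
from h import *
K,T,im,P=snap('w8');print(read_state()['wrist_torque']);cv2.imwrite('pics/w8b.png',cv2.resize(im[100:400,120:520],None,fx=2,fy=2))"
```

```text
clock: 23.75
position: [484.8, -235.3, 59.4]
ee_rot: [1.0, 0.0, 0.003, -0.0]
contact_force: [1.2, 4.5, 3.3]
gripper_width: 56.3
grasp_force: 0.3
[ 1.03111976 -0.18024345  0.07545972]
```

View pics/w8b.png

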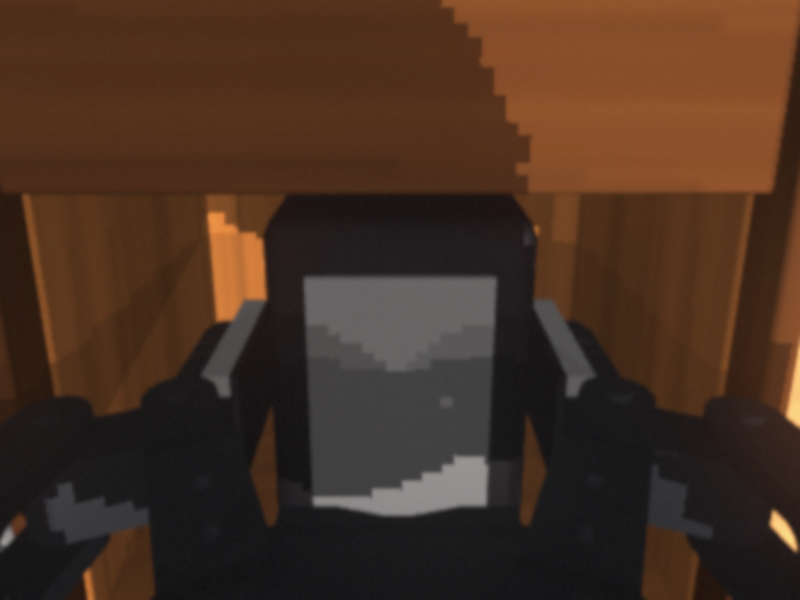

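The stamp stands upright in the compartment. The gripper's right knuckle (745,420) grazes the -y rim, so I'll ease it over 2 mm and lift.

```bash
python3 -m handwheel '[[0,-0.002,0,0,0,0,0.3],[0,-0.002,-0.01,0,0,0,0.3],[0,-0.002,-0.02,0,0,0,0.3],[0,-0.002,-0.035,0,0,0,0.3],[0,-0.002,-0.06,0,0,0,0.3],[0,-0.002,-0.1,0,0,0,0.3],[0,-0.002,-0.14,0,0,0,0.3],[0,-0.002,-0.14,0,0,0,0.3]]'; python3 -c "
from h import *
K,T,im,P=snap('w9')
Q=P[(P[...,2]>80)&(P[...,2]<103)&(abs(P[...,0]-480)<40)&(abs(P[...,1]+234)<50)]
print(len(Q),cv2.minAreaRect(Q[:,:2].astype(np.float32)),np.median(Q,0),Q[:,2].std())
Q=P[(P[...,2]>122)&(P[...,2]<140)&(abs(P[...,0]-580)<30)&(abs(P[...,1]+234)<50)];print('fin',Q.mean(0),len(Q))
to((582.5,-234.5,170),ori(180))"
```

```text
clock: 24.8
position: [485.7, -234.2, 204.2]
ee_rot: [1.0, 0.0, 0.007, 0.001]
contact_force: [0.2, 0.4, 0.5]
gripper_width: 55.3
grasp_force: 0.0
5865 ((479.99932861328125, -233.94772338867188), (79.9968490600586, 99.85718536376953), 0.0011410018196329474) [ 480.96828123 -236.3145072    96.05653002] 3.4558067538518196
fin [ 581.57981387 -234.30891026  133.033424  ] 2213
row [0.0978, 0.0008, 0.0328] [-0.0068, -0.0078, 1.5704] t 24.85
```

```bash
python3 -m handwheel '[[0.097,0.001,0.03,-0.007,-0.008,1.57,1],[0.097,0.001,0.03,-0.007,-0.008,1.57,1],[0.097,0.001,0.03,-0.007,-0.008,1.57,1],[0.097,0.001,0.03,-0.007,-0.008,1.57,1],[0.097,0.001,0.03,-0.007,-0.008,1.57,1],[0.097,0.001,0.03,-0.007,-0.008,1.57,1],[0.097,0.001,0.03,-0.007,-0.008,1.57,1],[0.097,0.001,0.03,-0.007,-0.008,1.57,1],[0.097,0.001,0.03,-0.007,-0.008,1.57,1],[0.097,0.001,0.03,-0.007,-0.008,1.57,1]]'; python3 -c "
from h import *
to((582,-234.5,114),ori(180))"
```

```text
clock: 26.1
position: [580.1, -234.4, 168.8]
ee_rot: [0.707, -0.707, -0.003, 0.002]
contact_force: [0.2, 0.2, -0.2]
gripper_width: 85.4
grasp_force: 0.0
row [0.0002, -0.0023, 0.0548] [0.0072, 0.0013, 0.0011] t 26.1
```

```bash
python3 -m handwheel '[[0,-0.002,0.03,0.007,0,0,1],[0,-0.002,0.05,0.007,0,0,1],[0,-0.002,0.054,0.007,0,0,1],[0,-0.002,0.054,0.007,0,0,0],[0,-0.002,0.054,0.007,0,0,-1],[0,-0.002,0.054,0.007,0,0,-1],[0,-0.002,0.054,0.007,0,0,-1],[0,-0.002,0.054,0.007,0,0,-1],[0,-0.002,0.054,0.007,0,0,-1]]'
```

```text
clock: 27.22
position: [582.1, -234.5, 116.5]
ee_rot: [0.707, -0.707, 0.0, -0.001]
contact_force: [-3.5, 0.7, 5.7]
gripper_width: 10.3
grasp_force: 60.6
```

```bash
python3 -m handwheel '[[0,0.01,0,0,0,0,-1],[0,0.022,0,0,0,0,-1],[0,0.034,0,0,0,0,-1],[0,0.046,0,0,0,0,-1],[0,0.058,0,0,0,0,-1],[0,0.07,0,0,0,0,-1],[0,0.082,0,0,0,0,-1],[0,0.09,0,0,0,0,-1],[0,0.094,0,0,0,0,-1],[0,0.094,0,0,0,0,-1]]';python3 -m handwheel '[[0,0.003,0,0,0,0,-1],[0,0.005,0,0,0,0,-1],[0,0.005,0,0,0,0,-1]]'
```

```text
clock: 28.48
position: [487.8, -234.6, 116.4]
ee_rot: [0.707, -0.707, 0.001, -0.001]
contact_force: [-0.7, 2.4, 7.3]
gripper_width: 10.1
grasp_force: 61.0
clock: 28.85
position: [486.0, -234.6, 116.5]
ee_rot: [0.707, -0.707, 0.003, -0.003]
contact_force: [6.4, 2.1, 3.1]
gripper_width: 10.5
grasp_force: 60.3
```

```bash
python3 -m handwheel '[[0,0.003,0,0,0,0,-1],[0,0.003,0,0,0,0,-1]]';python3 -m handwheel '[[0,-0.006,0,0,0,0,-0.9],[0,-0.006,0,0,0,0,-0.5],[0,-0.006,0,0,0,0,0],[0,-0.006,0,0,0,0,1],[0,-0.006,0,0,0,0,1],[0,-0.006,-0.05,0,0,0,1],[0,-0.006,-0.1,0,0,0,1],[0,-0.006,-0.12,0,0,0,1],[0,-0.006,-0.12,0,0,0,1]]'; python3 -c "
from h import *
K,T,im,P=snap('w10')
Q=P[(P[...,2]>122)&(P[...,2]<140)&(abs(P[...,0]-490)<30)&(abs(P[...,1]+234)<50)];print('fin',Q.mean(0),Q.min(0),Q.max(0))
cv2.imwrite('pics/w10b.png',cv2.resize(im[50:350,120:520],None,fx=2,fy=2))"
```

```text
clock: 29.1
position: [485.9, -234.6, 116.5]
ee_rot: [0.708, -0.707, 0.006, -0.005]
contact_force: [13.1, 1.8, -2.6]
gripper_width: 10.3
grasp_force: 59.8
clock: 30.22
position: [486.9, -234.7, 237.2]
ee_rot: [0.707, -0.707, 0.002, -0.002]
contact_force: [0.3, 0.7, -0.4]
gripper_width: 85.6
grasp_force: 0.0
fin [ 487.29540926 -237.2324494   133.23882869] [ 481.19213467 -266.96668669  122.42770024] [ 493.16984396 -203.04102889  135.52890488]
```

View pics/w10b.png

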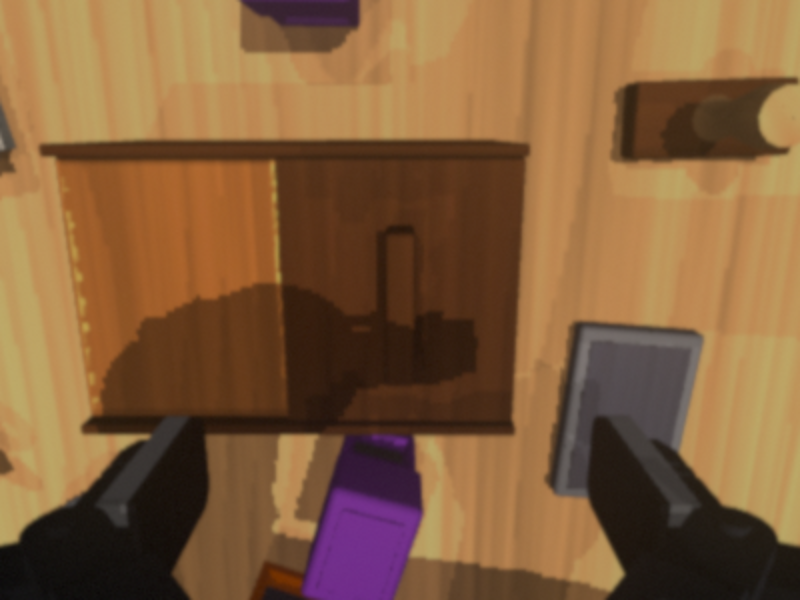

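The cover lies flush with the case front (edge at column 522), with the fin at (398,300). The robot is clear, so I'm handing in.

```bash
python3 -c "
from bench import *
print(job_done())"
```

```text
the job is handed in; nothing more can be done
None
```

I stamped the form in the ruled box, pressed to the stop at about 29 N; the stamp stands upright in the case, the cover is fully shut, and the job was handed in at about 30 s. No ink mark shows in the camera pictures, so I judged the full press from the force readings.

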